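# Click over the yellow rocker in a guarded switch bank with a punch

### The arm

A 6-joint arm with a two-finger parallel gripper is mounted at the origin on a cart in front of the work surface, level with it; the furniture and walls round the work are solid. World frame = base frame: x ahead of the robot, y to its left, z up, the work surface at z = 0. Lengths are in m, angles in degrees, forces in N, time in s.
With the tool pointing down it reaches from about 0.325 to 0.85 m from the base axis. Payload 4.4 kg.
Tool frame: the origin (TCP) lies midway between the tips of the shut fingers; the grasp point (between the pads) lies 19 mm behind it; z points along the fingers, y is the line along which they close (so a half turn about z gives the same grasp; the last joint's range is limited). The gripper opens to 94 mm and grips with 3 to 60 N. Pads are 16 mm wide; open, the fingers measure 119 mm over their backs; the gripper's body (75 mm by 177 mm) begins 78 mm behind the grasp point.
Start: joints at [65.174, 11.837, 88.321, -0, 79.842, -8.623], TCP at [0.16, 0.552, 0.205] pointing down, gripper open.
Joint ranges: [-156.59, 156.59], [-49.26, 127.26], [12.9, 141.05], [-63.56, 243.56], [4.71, 150.69], [-161.64, 161.64]. Speed limits (degrees/s): [159.86, 159.86, 180, 180, 180, 180].

### API

Orientations are given as [roll, pitch, yaw] about the fixed x, y, z axes, in that order (R = Rz(yaw) Ry(pitch) Rx(roll)).
In Python, from bench import bot, viewer, order gives the robot as it stands.
- The arm moves only by the shell command python3 -m creep 'ROWS'. ROWS is JSON, a list of rows, each a list of 7 numbers: the turn, a rotation vector about the tool's x, y, z in units of pi/2 rad (1.0 is pi/2 rad), then the shift along the tool's x, y, z in units of 750 mm (1.0 is 750 mm), then the opening, from -1 (shut) to 1 (fully open). In form: [[wx, wy, wz, dx, dy, dz, claw], ...]. A call has 1 to 10 rows; each row is the pose to reach, as a shift and turn from the pose commanded when the call began, along the tool's axes at that moment; what a row does not reach only later rows make up. A row lasts 1/8 s, in which the tool goes at most 62.5 mm and 10.7 degrees, less where a joint would pass 70% of its speed; a pose out of reach is approached as far as the arm can. A call with a number of a shift or a turn outside -1 to 1 is refused whole. A call with a gripper value outside its range is refused whole. The fingers move at their own pace and stop on an object; the grip force is fixed at half the most. Time passes only in rows, so rows that repeat a pose let the fingers close. It gives the time, the measured TCP pose, the force, the opening and the grip force at its end, in the units of the state.
- bot.state(): the state, without advancing time (a new reading comes with each control period).
- viewer.grab_frame(name): name is "scene" or "top"; returns the picture (400x640x3 uint8, blue, green, red); there is no depth.
- viewer.calibration(name): a dict with "fx", "fy", "cx", "cy" (pixels), "camera_from_world" (4x4, takes a point from world to camera coordinates). Camera axes: x right, y down, z forward; pixel columns grow to the right and rows downward; lengths in m; the calibration is good to about 2 mm. A picture is of the moment at which its call begins. calibration takes no time and is no camera call.
- order.sign_off(): hands the job in; it is judged then, once.
The state is a dict: "clock": time; "joints": joint angles; "dq": joint speeds; "tau": joint torques, N m; "tcp_pos": TCP position; "tool_rot": TCP orientation; "ft_force": force on the tool from outside, world axes, zero at the start; "torque": the same for the moment, N m; "opening": finger opening in m; "finger_force": force on a finger pad.
Only numpy, scipy, OpenCV 4.12 (cv2) and the standard library are available. Lean on these libraries where they do the work, as an engineer would, in place of code of your own. Each camera call takes 0.05 s, during which the arm holds its last target. There are 200 camera calls.

### The job

The rockers of the sloped switch bank sit too deep in their wells for fingers: take the silver punch out of the wooden stand and, with its tip, press in the far (upper) end of the yellow rocker until it clicks over and stays. Press gently, feeling for the rocker, because a hard shove breaks it; leave the black rockers and the other things as they are. Then stand the silver punch back in a free hole of the stand, fully down, and let go.

Things in the scene. Friction and masses are not known exactly. Their poses are not given: they have to be found in the camera images.
- mouth_yellow (a point): centre of the mouth of the yellow rocker's well, in the flat sloped grey panel; a yellow tab lies on the panel 29 mm down-slope of it (other wells: grey tabs). x runs up the slope (to the far, higher end), y along the row, z out of the panel: up, leaning 30 degrees to the bank's front. Wells: 36 mm along x, 14 along y, 22 apart in y, straight walls along z
- rocker_yellow (a joint): tilt of the yellow rocker, rad: -0.28 = far (up-slope) end up (off, start), +0.28 = far end pressed in (on). Sprung over centre: takes 4 to 5 N at the far end, springs back if let go before 0, snaps over past it and stays. The 9 mm punch tip pressed along the well, 9 mm up-slope of its centre, meets it 8 mm above the pivot, clicks it about 4 mm on, then a hard stop 1 to 2 mm further
- unit_yellow: the yellow rocker with its seat, fixed in the bank; over 25 N breaks it. Block 30 mm (up-slope) x 11.5 mm, flat top 4 mm above a pivot that runs along the row under the well's centre, 12 to 32 mm below the mouth: this depth differs and is not measured. Origin on the bench, 95 mm plumb below the mouth's centre; z up, x level to the bank's back, y along the row
- bank: switch bank fixed to the bench: grey sloped panel (90 mm up the slope, 150 mm wide, leaning back 30 degrees) on a dark box, five wells in a row, the yellow rocker in any one of them. Origin on the bench, 95 mm under the centre of the panel face; x level to its back (higher side, away from the robot), y along the row, z up. Highest edge 118 mm
- stand: wooden punch stand fixed to the bench, 50 (x) x 140 (y) x 50 mm high; origin at the centre of its underside, z up. Three round holes 14 mm wide, 40 mm deep (floors 10 mm above the bench) at x = 0, y = -45, 0, +45 mm; the middle one is empty, the silver and the black punch stand in the outer two, either way round
- silver_punch_mid (a point): centre of the silver punch, a plain round steel rod 9 mm thick and 120 mm long (about 50 g) standing upright and loose in the stand; z along the rod. This point is half-way up, 20 mm above the stand's top; the rod's upper end is 80 mm above the stand's top
- black_punch_mid (a point): centre of the other punch, 9 x 9 x 108 mm with a black square shank, upright in the stand: a bystander
- cup: small copper cup, 64 mm wide, 45 mm high, a bystander; origin at the centre of its underside
- rivet_tin: open alloy tin of rivets, 64 mm wide, 30 mm high, a bystander; origin at the centre of its underside
- red_pliers: flat pliers with red handles, 57x132x11 mm, a bystander lying on the bench; origin at the centre of its underside
- rocker_a (a joint): black rocker of the bank, in another well than the yellow one; joint as rocker_yellow (rad), noisy; starts at about +0.28 and must stay on that side
- rocker_b (a joint): black rocker of the bank, in another well than the yellow one; joint as rocker_yellow (rad), noisy; starts at about -0.28 and must stay on that side
- rocker_c (a joint): black rocker of the bank, in another well than the yellow one; joint as rocker_yellow (rad), noisy; starts at about +0.28 and must stay on that side
- rocker_d (a joint): black rocker of the bank, in another well than the yellow one; joint as rocker_yellow (rad), noisy; starts at about -0.28 and must stay on that side

How it is judged (in metres and radians):
On the way, in this order (a step that is already met when the one before it is completed fails the run):
1. the silver punch is lifted out of the stand (z of silver_punch_mid in the frame of stand above 0.115 m), for 0.1 s.
2. the yellow rocker is clicked over with the punch at its well (value of joint rocker_yellow above 0.18 rad and distance between silver_punch_mid and mouth_yellow below 0.075 m), for 0.05 s.
At the end, for the whole second after the job is handed in: The yellow rocker rests with its far end pressed in (joint above 0.18 rad); the silver punch stands released and still in a hole of the stand, fully down (centre 64 to 76 mm above the bench, within 12 mm of the stand's middle line and 60 mm of its centre, leaning under 0.2 rad) (value of joint rocker_yellow above 0.18 rad and z of silver_punch_mid in the frame of stand between 0.064 and 0.076 m and x of silver_punch_mid in the frame of stand between -0.012 and 0.012 m and y of silver_punch_mid in the frame of stand between -0.06 and 0.06 m and angle between silver_punch_mid's own z axis and vertical below 0.2 rad and linear speed of silver_punch below 0.02 m/s); the robot touches nothing.
It fails at once if the yellow rocker or its seat is pushed with more than 25 N (contact force between unit_yellow and anything else above 25 N).
It fails at once if a black rocker is flipped (value of joint any of rocker_a, rocker_c below 0.1 rad or value of joint any of rocker_b, rocker_d above -0.1 rad).
It fails at once if the black punch is moved more than 3 cm (distance of black_punch_mid from where it was at the start of the episode above 0.03 m).
It fails at once if the cup, the rivet tin or the pliers are moved more than 3 cm (distance of any of cup, rivet_tin, red_pliers from where it was at the start of the episode above 0.03 m).
It also fails if it takes over 51 s, if anything falls off the work surface, if the arm or the gripper's body presses on something with over 40 N, if the wrist force passes 120 N, or if a joint passes its speed limit or range.

## Working session

There is one attempt and no reset: what is moved stays moved. The work goes in short steps, Python scripts to look and compute and a shell command to move; the robot and the scene stay as the last step left them, time stands still between calls to the robot, and variables do not carry over. Pictures are saved under pics/ and viewed, at most 10 in all, crops included, and the job is handed in when it is done.

```bash
mkdir -p pics; ls; python3 - <<'E'
from bench import bot, viewer
import cv2,numpy as np
print(bot.state())
for n in("scene","top"):
    cv2.imwrite(f"pics/{n}0.png",viewer.grab_frame(n)); c=viewer.calibration(n)
    print(n,c["fx"],c["cx"],c["cy"],np.round(c["camera_from_world"],4).tolist())
E
```

```text
pics
{'clock': 0.0, 'joints': array([ 6.51748042e+01,  1.18829190e+01,  8.84029833e+01, -1.09072925e-03,
        7.98414635e+01, -8.62376094e+00]), 'dq': array([ 0.02312264, -0.10898178, -0.00778546, -0.05156232, -0.04289757,
        0.06078299]), 'tau': array([-3.13804526e-05, -3.70872796e+01, -2.81420231e+01,  6.97576907e-02,
        3.60406260e-02, -1.48607910e-04]), 'tcp_pos': array([0.16012031, 0.55142783, 0.20431903]), 'tool_rot': array([-1.79873913e+02, -1.80368166e-02,  1.63798739e+02]), 'ft_force': array([-0.77004926, -0.18689335,  0.2369109 ]), 'torque': array([-0.02686438,  0.00786978,  0.01063557]), 'finger_force': 0.0, 'opening': 0.09369269909260988}
scene 494.29531985100226 315.5238809631455 188.4965933561333 [[0.5521, -0.8336, 0.0172, -0.3306], [-0.6016, -0.4125, -0.684, 0.4266], [0.5773, 0.3673, -0.7292, 1.1802], [0.0, 0.0, 0.0, 1.0]]
top 485.92927058728816 312.08513319808606 206.86761094779618 [[-0.0045, -1.0, 0.0009, 0.0169], [-0.9905, 0.0044, -0.1372, 0.6194], [0.1371, -0.0015, -0.9905, 1.432], [0.0, 0.0, 0.0, 1.0]]
```

View pics/scene0.png

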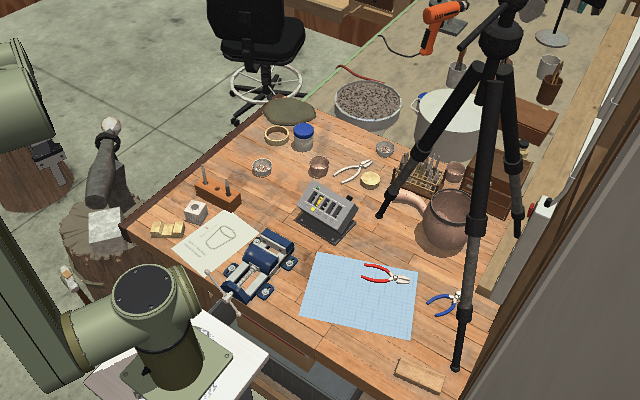

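View pics/top0.png

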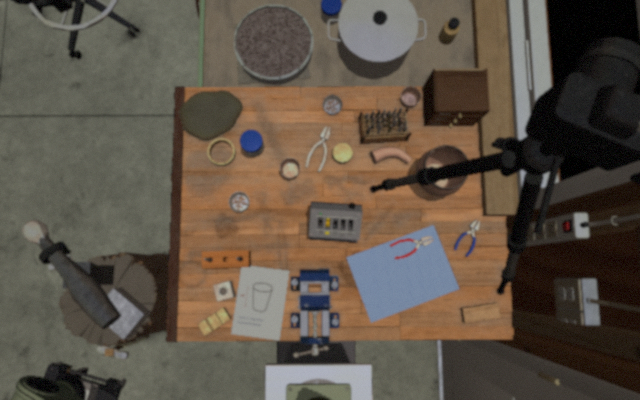

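The scene view shows the stand near (217,190) and the bank near (328,212). In the top view the stand is near (226,259) and the bank near (335,222). Next I'll enlarge both.

```bash
python3 - <<'E'
import cv2,numpy as np
s=cv2.imread("pics/scene0.png");t=cv2.imread("pics/top0.png")
c=lambda im,x,y,w,h:cv2.resize(im[y:y+h,x:x+w],(400,300),interpolation=cv2.INTER_CUBIC)
cv2.imwrite("pics/crop1.png",np.vstack([np.hstack([c(s,180,155,80,60),c(s,290,175,80,60)]),np.hstack([c(t,190,230,80,60),c(t,295,190,80,60)])]))
E
```

```text
(no output)
```

View pics/crop1.png

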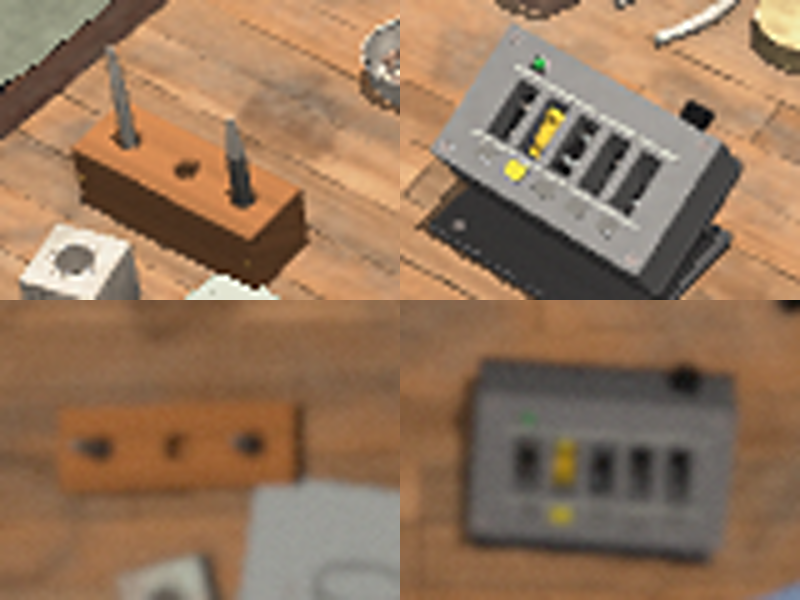

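The silver punch is the left, longer and lighter one: its base is at scene (205,183) and its top end at (202,164). The middle hole is at scene (217.4,189), top (225.4,259.2). The yellow well is second from the left, with its tab at scene (313,209), top (327,233).

```bash
cat > h.py <<'E'
import cv2,numpy as np
from bench import bot,viewer
from scipy.spatial.transform import Rotation as R
C={n:viewer.calibration(n) for n in("scene","top")}
def ray(n,p):
    c=C[n];T=np.array(c["camera_from_world"]);o=-T[:3,:3].T@T[:3,3]
    return o,T[:3,:3].T@np.array([(p[0]-c["cx"])/c["fx"],(p[1]-c["cy"])/c["fy"],1])
def onz(n,p,z):
    o,d=ray(n,p);return o+d*(z-o[2])/d[2]
def proj(n,X):
    c=C[n];T=np.array(c["camera_from_world"]);q=T[:3,:3]@X+T[:3,3];return np.array([c["fx"]*q[0]/q[2]+c["cx"],c["fy"]*q[1]/q[2]+c["cy"]])
def tri(ps,pt):
    o1,d1=ray("scene",ps);o2,d2=ray("top",pt)
    s=np.linalg.lstsq(np.c_[d1,-d2],o2-o1,rcond=None)[0];a,b=o1+d1*s[0],o2+d2*s[1];return (a+b)/2,np.linalg.norm(a-b)
E
python3 - <<'E'
from h import *
np.set_printoptions(precision=4,suppress=True)
s=cv2.imread("pics/scene0.png");t=cv2.imread("pics/top0.png")
for n,im,(x,y,w,h) in(("scene",s,(290,175,80,60)),("top",t,(295,190,80,60))):
    hsv=cv2.cvtColor(im,cv2.COLOR_BGR2HSV);m=cv2.inRange(hsv,(20,110,70),(35,255,255))[y:y+h,x:x+w]
    k,l,st,ce=cv2.connectedComponentsWithStats(m)
    for i in range(1,k):
        if st[i,4]>3:
            p=ce[i]+[x,y];print(n,"yel",p,st[i,4],onz(n,p,.0805))
for z,ps,pt in((.05,(217.4,189),(225.4,259.2)),):
    print("hole",onz("scene",ps,z),onz("top",pt,z),tri(ps,pt))
print("silver base",onz("scene",(205.2,183.4),.05),"black",onz("scene",(228.4,194.6),.05),"sil top",onz("scene",(201.8,164.2),.13))
for n,L in(("scene",[(203,176),(195,185.4),(241,192.8),(232,203)]),("top",[(202,251),(202,268),(250,250.5),(249.5,267.5)])):
    P=np.array([onz(n,p,.05) for p in L]);print("stand corners",n,P[:,:2].tolist(),P.mean(0))
for n,L in(("scene",[(312.4,180.6),(297,205.4),(338,230),(354,204)]),("top",[(310.8,202.5),(309,239.5),(357.5,242),(362,206)])):
    P=np.array([onz(n,p,z) for p,z in zip(L,(.1175,.0725,.0725,.1175))]);print("panel",n,P[:,:2].tolist(),P.mean(0))
# gray tabs/wells in scene
E
```

```text
scene yel [318.9375 200.5625] 32 [ 0.5762 -0.0252  0.0805]
scene yel [312.6154 208.6154] 13 [ 0.5399 -0.0272  0.0805]
top yel [327.5    222.2353] 34 [ 0.5684 -0.031   0.0805]
top yel [326.5 232.8] 10 [ 0.5372 -0.0278  0.0805]
hole [0.4636 0.2714 0.05  ] [0.4624 0.2727 0.05  ] (array([0.463 , 0.272 , 0.0501]), np.float64(0.001765677844644877))
silver base [0.4603 0.318  0.05  ] black [0.4648 0.2286 0.05  ] sil top [0.463  0.3184 0.13  ]
stand corners scene [[0.4804304924458527, 0.3454054900390203], [0.4362966372964451, 0.33797829400811985], [0.4919935597675402, 0.2019870776611712], [0.44481470428760295, 0.19770582967769168]] [0.4634 0.2708 0.05  ]
stand corners top [[0.4870622232196111, 0.34294329632254644], [0.4367649480266953, 0.34160898511734256], [0.48790643869155503, 0.199874890945974], [0.43760035401975245, 0.20070518007922575]] [0.4623 0.2713 0.05  ]
panel scene [[0.6028804496644868, 0.016156674463148724], [0.5303414518342149, 0.020993238644327228], [0.5201816784678825, -0.12587696591424974], [0.5929708505606827, -0.13106093356609522]] [ 0.5616 -0.0549  0.095 ]
panel top [[0.6218261338319825, 0.01789075513030386], [0.5183403585160629, 0.023701106669474482], [0.5103419424188383, -0.1190301085329556], [0.6109879032399942, -0.1295322932854882]] [ 0.5654 -0.0517  0.095 ]
```

```bash
cat >> h.py <<'E'
np.set_printoptions(precision=4,suppress=True)
def pose():
    s=bot.state();return np.array(s["tcp_pos"]),R.from_euler("xyz",s["tool_rot"],degrees=True)
def row(p,yaw=176.,tilt=0.):
    """row to reach TCP p, tool yaw, leaning tilt deg so the tool z points ahead (+x of yaw-180)"""
    p0,r0=pose();psi=yaw-180
    r1=R.from_euler("z",psi,degrees=True)*R.from_euler("y",-tilt,degrees=True)*R.from_euler("z",180,degrees=True)*R.from_euler("x",180,degrees=True)
    print("tool z",r1.apply([0,0,1]),"turn",(r0.inv()*r1).as_rotvec()/(np.pi/2),"shift",r0.inv().apply(np.array(p)-p0)/.75)
E
python3 - <<'E'
from h import *
row([.462,.317,.204]);row([.462,.317,.070])
E
```

```text
tool z [ 0.  0. -1.] turn [-0.0012 -0.0003 -0.1356] shift [-0.4737 -0.1879  0.0008]
tool z [ 0.  0. -1.] turn [-0.0012 -0.0003 -0.1356] shift [-0.4737 -0.1876  0.1795]
```

```bash
python3 -m creep '[[0,0,-0.136,-0.474,-0.188,0,0.2],[0,0,-0.136,-0.474,-0.188,0,0.2],[0,0,-0.136,-0.474,-0.188,0,0.2],[0,0,-0.136,-0.474,-0.188,0,0.2],[0,0,-0.136,-0.474,-0.188,0,0.2],[0,0,-0.136,-0.474,-0.188,0,0.2],[0,0,-0.136,-0.474,-0.188,0,0.2],[0,0,-0.136,-0.474,-0.188,0,0.2],[0,0,-0.136,-0.474,-0.188,0,0.2]]'
python3 - <<'E'
from h import *
s=viewer.grab_frame("scene");t=viewer.grab_frame("top")
cv2.imwrite("pics/s1.png",s);cv2.imwrite("pics/t1.png",t)
c=lambda im,x,y,w,h:cv2.resize(im[y:y+h,x:x+w],(400,300),interpolation=cv2.INTER_CUBIC)
cv2.imwrite("pics/c2.png",np.hstack([c(s,160,130,100,75),c(t,180,220,100,75)]))
row([.462,.317,.069])
E
```

```text
clock: 1.23
tcp_pos: [0.4611, 0.3185, 0.2051]
tool_rot: [180.0, -0.1, 176.1]
ft_force: [-0.4, -0.2, 0.1]
opening: 0.0562
finger_force: 0.0
tool z [ 0.  0. -1.] turn [ 0.0001 -0.0004  0.002 ] shift [-0.0015 -0.0023  0.1818]
```

View pics/c2.png

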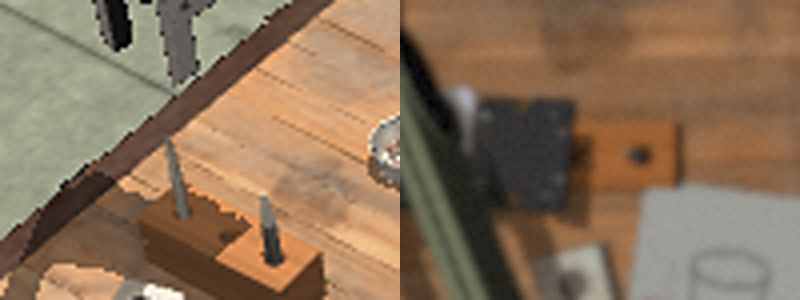

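The fingers hang over the silver punch, whose top end is at about scene (202,165). I'll descend and grip.

```bash
python3 -m creep '[[0,0,0,0,-0.001,0.08,0.2],[0,0,0,0,-0.001,0.16,0.2],[0,0,0,0,-0.001,0.182,0.2],[0,0,0,0,-0.001,0.182,0.2],[0,0,0,0,-0.001,0.182,-1],[0,0,0,0,-0.001,0.182,-1],[0,0,0,0,-0.001,0.182,-1],[0,0,0,0,-0.001,0.182,-1],[0,0,0,0,-0.001,0.182,-1]]'
```

```text
clock: 2.45
tcp_pos: [0.4625, 0.3168, 0.0691]
tool_rot: [180.0, 0.0, 176.0]
ft_force: [0.1, 0.2, -0.6]
opening: 0.0096
finger_force: 1.0
```

```bash
python3 -m creep '[[0,0,0,0,0,0,-1],[0,0,0,0,0,0,-1],[0,0,0,0,0,-0.04,-1],[0,0,0,0,0,-0.1,-1],[0,0,0,0,0,-0.17,-1],[0,0,0,0,0,-0.2,-1],[0,0,0,0,0,-0.2,-1]]'
python3 - <<'E'
from h import *
s=viewer.grab_frame("scene");t=viewer.grab_frame("top")
cv2.imwrite("pics/s2.png",s);cv2.imwrite("pics/t2.png",t)
# tool-tilted start above mouth; rod along tool z, tip ~57 mm beyond TCP
M=np.array([.5637,-.0300,.095]);psi=np.radians(-3.9)
ex=np.array([np.cos(psi)*.866,np.sin(psi)*.866,.5]);n=np.array([-np.cos(psi)*.5,-np.sin(psi)*.5,.866])
tip=M+ex*.009+n*.030;print("tip",tip)
p=tip+n*.057;print("tcp",p);row(p+[-.0,0,.06],176.1,30);row(p,176.1,30)
E
```

```text
clock: 3.32
tcp_pos: [0.4637, 0.3168, 0.2211]
tool_rot: [180.0, 0.2, 176.0]
ft_force: [-0.4, 0.2, -0.6]
opening: 0.0081
finger_force: 30.0
tip [ 0.5565 -0.0295  0.1255]
tcp [ 0.5281 -0.0276  0.1748]
tool z [ 0.4988 -0.034  -0.866 ] turn [-0.0014 -0.3346 -0.0004] shift [-0.12   -0.4509 -0.0225]
tool z [ 0.4988 -0.034  -0.866 ] turn [-0.0014 -0.3346 -0.0004] shift [-0.1202 -0.4507  0.0575]
```

```bash
python3 -m creep '[[0,-0.1,0,-0.03,-0.08,-0.02,-1],[0,-0.2,0,-0.05,-0.16,-0.022,-1],[0,-0.3,0,-0.08,-0.24,-0.022,-1],[0,-0.333,0,-0.1,-0.32,-0.022,-1],[0,-0.333,0,-0.12,-0.4,-0.022,-1],[0,-0.333,0,-0.12,-0.45,-0.022,-1],[0,-0.333,0,-0.12,-0.45,-0.022,-1],[0,-0.333,0,-0.12,-0.45,0.02,-1],[0,-0.333,0,-0.12,-0.45,0.02,-1]]'
python3 - <<'E'
from h import *
s=viewer.grab_frame("scene");t=viewer.grab_frame("top")
cv2.imwrite("pics/s3.png",s);cv2.imwrite("pics/t3.png",t)
c=lambda im,x,y,w,h:cv2.resize(im[y:y+h,x:x+w],(400,400),interpolation=cv2.INTER_CUBIC)
cv2.imwrite("pics/c3.png",np.hstack([c(s,290,160,80,80),c(t,295,180,80,80)]))
p,r=pose();tip=p+r.apply([0,0,.057]);print(tip,proj("scene",p),proj("scene",tip),proj("top",tip))
E
```

```text
clock: 4.55
tcp_pos: [0.5254, -0.0241, 0.1987]
tool_rot: [179.9, 29.4, 176.0]
ft_force: [-0.1, 0.3, -1.6]
opening: 0.0082
finger_force: 30.0
[ 0.5566 -0.0267  0.1535] [310.0526 181.1318] [316.1131 187.7046] [326.8585 223.6737]
```

View pics/c3.png

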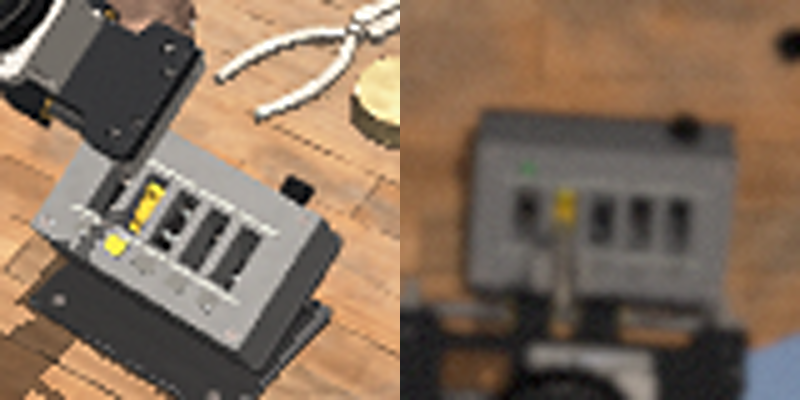

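The top crop shows the rod's tip lining up with the yellow well at about (327,225); the gripper hides it in the scene view. I'll refine the mouth position from the dark wells in the clear first frames.

```bash
python3 - <<'E'
from h import *
s=cv2.imread("pics/scene0.png");t=cv2.imread("pics/top0.png")
psi=np.radians(-3.9);nrm=np.array([-np.cos(psi)*.5,-np.sin(psi)*.5,.866]);ex=np.array([np.cos(psi)*.866,np.sin(psi)*.866,.5]);ey=np.array([-np.sin(psi),np.cos(psi),0])
P0=np.array([.5637,-.0295,.095])
def onp(n,p):
    o,d=ray(n,p);X=o+d*((P0-o)@nrm)/(d@nrm);return X,np.array([(X-P0)@ex,(X-P0)@ey])*1000
for n,im,(x,y,w,h) in(("scene",s,(300,184,48,44)),("top",t,(312,210,48,26))):
  for thr in (55,65,75,85):
    g=cv2.cvtColor(im,cv2.COLOR_BGR2GRAY)[y:y+h,x:x+w];k=8
    G=cv2.resize(g,None,fx=k,fy=k,interpolation=cv2.INTER_LINEAR)
    cs,_=cv2.findContours((G<thr).astype(np.uint8),0,2)
    out=[]
    for c in cs:
        a=cv2.contourArea(c)/k/k
        if 12<a<140:
            m=cv2.moments(c);q=np.array([m["m10"],m["m01"]])/m["m00"];q=(q+.5)/k-.5+[x,y]
            uv=np.array([onp(n,((c[i,0]+.5)/k-.5)+[x,y])[1] for i in range(len(c))])
            out.append((round(a),q.round(1).tolist(),((uv.max(0)+uv.min(0))/2).round(1).tolist(),(uv.max(0)-uv.min(0)).round(1).tolist()))
    print(n,thr,*out,sep="\n ")
for n,p in(("scene",(312.6,208.6)),("top",(326.5,232.8))):print("tab",n,onp(n,p)[1])
E
```

```text
scene
 55
scene
 65
 (17, [338.5, 209.3], [4.9, -66.8], [26.8, 11.4])
 (16, [332.6, 205.2], [7.3, -45.0], [22.7, 11.7])
 (12, [324.5, 204.0], [1.6, -22.9], [13.6, 11.4])
scene
 75
 (51, [344.7, 223.1], [-13.7, -108.3], [41.9, 21.5])
 (41, [336.9, 211.0], [0.8, -66.4], [35.8, 12.9])
 (42, [330.6, 207.4], [1.1, -44.6], [35.4, 13.0])
 (25, [325.2, 202.3], [6.3, -22.6], [24.7, 12.5])
 (39, [312.2, 196.8], [1.4, 21.2], [35.1, 13.0])
scene
 85
 (56, [344.6, 223.0], [-13.5, -108.2], [43.4, 21.7])
 (47, [336.8, 211.1], [0.8, -66.3], [36.1, 13.5])
 (47, [330.5, 207.4], [1.0, -44.5], [35.9, 13.7])
 (39, [324.3, 203.6], [1.3, -22.5], [35.4, 13.6])
 (45, [312.2, 196.7], [1.4, 21.4], [35.7, 13.8])
top
 55
 (17, [335.1, 223.1], [0.9, -22.6], [22.0, 10.5])
 (16, [350.5, 222.9], [4.8, -67.0], [20.9, 10.1])
 (16, [342.7, 222.2], [5.1, -44.5], [19.8, 10.5])
 (15, [319.9, 221.6], [3.4, 21.3], [18.0, 10.6])
top
 65
 (26, [350.4, 223.4], [2.7, -67.0], [27.0, 12.2])
 (30, [335.0, 223.6], [0.1, -22.4], [26.9, 13.0])
 (26, [342.7, 222.8], [3.1, -44.5], [26.2, 12.5])
 (27, [319.9, 221.9], [3.0, 21.3], [23.5, 12.9])
top
 75
 (40, [350.3, 224.0], [1.5, -66.8], [31.5, 14.6])
 (43, [335.0, 223.6], [0.2, -22.5], [29.7, 15.6])
 (38, [342.7, 223.3], [1.9, -44.7], [30.3, 15.0])
 (40, [320.0, 222.1], [2.1, 21.2], [29.1, 15.4])
top
 85
 (56, [350.2, 224.3], [0.7, -66.7], [35.4, 17.8])
 (54, [342.7, 223.7], [1.1, -44.6], [34.2, 18.5])
 (58, [334.9, 223.6], [0.4, -22.3], [33.2, 19.3])
 (57, [320.0, 222.3], [1.6, 21.0], [33.8, 18.7])
tab scene [-27.9437   0.4515]
tab top [-30.5731  -0.0904]
```

```bash
cat >> h.py <<'E'
psi=np.radians(-3.9);nrm=np.array([-np.cos(psi)*.5,-np.sin(psi)*.5,.866]);ex=np.array([np.cos(psi)*.866,np.sin(psi)*.866,.5]);ey=np.array([-np.sin(psi),np.cos(psi),0])
M=np.array([.5646,-.0301,.0953])
def rel(L=.057):
    p,r=pose();v=p+r.apply([0,0,L])-M;return np.array([v@ex,v@ey,v@nrm])*1000
E
python3 - <<'E'
from h import *
print(rel())
row(M+ex*.008+nrm*(.008+.057),176.1,30)
# rod in top view
t=cv2.imread("pics/t3.png").astype(int);t0=cv2.imread("pics/top0.png").astype(int)
d=abs(t-t0).sum(2)
for y in range(220,248,2):print(y,d[y,318:338])
p,r=pose()
for l in(0,.02,.04,.057):print(l,proj("top",p+r.apply([0,0,l])))
E
```

```text
[21.9624  2.8249 54.5028]
tool z [ 0.4988 -0.034  -0.866 ] turn [ 0.0005 -0.0018  0.0001] shift [ 0.0187 -0.0038  0.0621]
220 [ 7  8 13 10  3  3  3 11  3 11  7  6 13  9  3  9 12  9  7  4]
222 [11 16 17  7  5  6  1  4 14 19 16  4  6 12  9  8  4 21 16  1]
224 [ 6 12 18  9  7 17 10 30 65 82 61 26  7  1  6  7  4 19 11 10]
226 [ 6  3 11 10 14 30 50 29 35 40 35 21  8 12  7  3  6 12 11  5]
228 [ 8  5  7 29 73 91 78 43 15 15 18 14 15  8  8  4  2  2 10 12]
230 [ 4  3  7 21 34 51 72 86 96 66 77 73 43 12  1  6  3  8  1  6]
232 [  3   9   5  22  51  17  31  94 141 138 116  90  28   6   7  10   6   2
   2   2]
234 [16 24 51  7 26 27 13 56 86 85 91 92 60  8 23  5  8  4  4  9]
236 [63 74 82 23  9 32 11 11 20 12 18 59 19  7 12 13  7  3 14  6]
238 [ 67  68  50  32  16  18  15  22  82 123  79  23  19  16  32  21   8  12
  14  16]
240 [183 206 185 158 149 145 118  30  47  90  67  18  51  73  96  99 116  92
  73  70]
242 [211 245 228 210 216 210 195 132  93  75  82  98 132 160 204 210 195 187
 185 159]
244 [196 229 224 208 236 216 190 124  76  74  93 130 146 194 218 223 225 209
 199 176]
246 [242 212 209 220 230 211 172 124  75  54  75 136 185 202 205 217 203 206
 192 188]
0 [326.8191 232.2798]
0.02 [326.8333 229.1818]
0.04 [326.8471 226.1694]
0.057 [326.8585 223.6737]
```

```bash
python3 -m creep '[[0,-0.002,0,0.0187,-0.0038,0.02,-1],[0,-0.002,0,0.0187,-0.0038,0.04,-1],[0,-0.002,0,0.0187,-0.0038,0.055,-1],[0,-0.002,0,0.0187,-0.0038,0.062,-1],[0,-0.002,0,0.0187,-0.0038,0.062,-1],[0,-0.002,0,0.0187,-0.0038,0.062,-1]]'
python3 - <<'E'
from h import *
print(rel(),bot.state()["tool_rot"],bot.state()["ft_force"]@nrm)
row(M+ex*.008+nrm*(.004+.057),176.1,30)
s=viewer.grab_frame("scene");t=viewer.grab_frame("top")
c=lambda im,x,y,w,h:cv2.resize(im[y:y+h,x:x+w],(400,400),interpolation=cv2.INTER_CUBIC)
cv2.imwrite("pics/c4.png",np.hstack([c(s,290,160,80,80),c(t,295,180,80,80)]))
E
```

```text
clock: 5.4
tcp_pos: [0.5401, -0.0297, 0.1573]
tool_rot: [-180.0, 30.2, 176.1]
ft_force: [-0.1, -0.6, -1.0]
opening: 0.0083
finger_force: 30.0
[ 9.9969 -1.3181  8.8767] [-179.9877   30.1994  176.0519] -0.8152330091239329
tool z [ 0.4988 -0.034  -0.866 ] turn [-0.0004  0.0022 -0.0005] shift [0.0024 0.0017 0.0065]
```

View pics/c4.png

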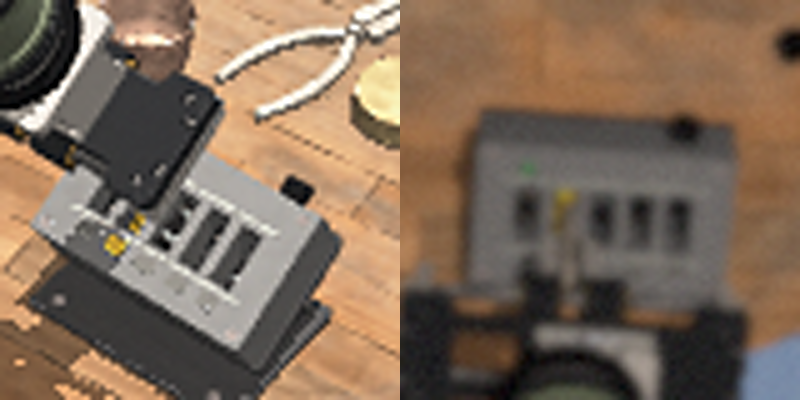

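The top crop shows the rod over the yellow well, slightly right of its centre near (327.5+,223). I'll check the lateral offset numerically.

```bash
python3 - <<'E'
from h import *
F=[viewer.grab_frame("top").astype(float) for _ in range(4)];t=np.mean(F,0);cv2.imwrite("pics/t5.png",t)
P=[]
for _ in range(4):
    viewer.grab_frame("top");P.append(rel())
print("rel",np.round(P,1).tolist())
t0=cv2.imread("pics/top0.png").astype(float);d=abs(t-t0).sum(2)
p,r=pose()
for y in range(218,238):
    w=d[y,322:334];print(y,w.round().astype(int))
for l in(.0,.02,.04,.057):print(l,proj("top",p+r.apply([0,0,l])))
print("mouth",proj("top",M),"up 8",proj("top",M+ex*.008),"well edges",proj("top",M+ey*.007),proj("top",M-ey*.007))
E
```

```text
rel [[9.5, -1.4, 8.7], [9.4, -1.4, 8.7], [9.4, -1.4, 8.6], [9.4, -1.4, 8.6]]
218 [6 8 1 6 3 4 4 6 6 4 5 2]
219 [ 4  7  6  6  2  4  9 16  6  4  3  7]
220 [ 8  8 10  4 18 31 44 26 18 15  4  5]
221 [  5   7  15  12  46  92 106  68  24  14  10   4]
222 [  5   7   5  20  69 129 143  95  26  18   9   4]
223 [  8   4   3  28  82 133 142  90  29  18  20  10]
224 [ 11  17  13  36  80 120 118  72  33  25  12  14]
225 [ 3 10 12 26 59 87 85 52 25  9  9  6]
226 [ 8  2  6 14 30 38 44 42 22 10  9 15]
227 [ 4 20 22 43 36 29 42 38  6 11 21 48]
228 [ 8  3 30 47 38 25 30 20 17 26 20 56]
229 [17  4  8 15 10 16 20 22 58 45  8 39]
230 [45 30 20 26 52 71 71 70 90 70 19 19]
231 [ 49  37  20  47  84 104  81  68  67  72  20  15]
232 [ 69  36  30  80 131 136  97  52  50  50   9  25]
233 [ 84  54  39  86 135 141  99  46  56  49   9  30]
234 [137 104  81  98 103  86  54  22  55  71  24  10]
235 [189 167 150 142 132  68   9  18  82 100  80  72]
236 [206 194 199 182 150  64  13  24  84 149 148 162]
237 [153 160 146 146 128  59  23  30  65 115 158 190]
0.0 [328.0301 229.5753]
0.02 [328.0396 226.5859]
0.04 [328.0489 223.6763]
0.057 [328.0566 221.2634]
mouth [327.3749 222.9829] up 8 [327.5601 220.4717] well edges [324.9754 222.8309] [329.7745 223.1351][ WARN:0@4.367] global loadsave.cpp:1063 imwrite_ Unsupported depth image for selected encoder is fallbacked to CV_8U.
```

```bash
python3 -m creep '[[0,0,0,0.001,0.0013,0,-1],[0,0,0,0.001,0.0013,0.005,-1],[0,0,0,0.001,0.0013,0.009,-1],[0,0,0,0.001,0.0013,0.013,-1],[0,0,0,0.001,0.0013,0.013,-1]]'
cat > q.py <<'E'
from h import *
s=bot.state();print(rel(),"Fn",s["ft_force"]@nrm,"Fx",s["ft_force"]@ex,"Fy",s["ft_force"]@ey,s["clock"])
E
python3 q.py
python3 -m creep '[[0,0,0,0,0,0.0015,-1],[0,0,0,0,0,0.003,-1],[0,0,0,0,0,0.003,-1]]' >/dev/null; python3 q.py
```

```text
clock: 6.52
tcp_pos: [0.5439, -0.029, 0.1474]
tool_rot: [180.0, 30.1, 176.0]
ft_force: [0.4, 0.3, -0.8]
opening: 0.0084
finger_force: 30.0
[ 8.1951 -0.2929 -1.5601] Fn -0.8444371251025036 Fx -0.05631455392343576 Fy 0.3465355156177325 6.525
[ 9.1213 -0.4195 -3.2356] Fn 2.8787687923382284 Fx 0.19925699770892513 Fy -0.18419830171406798 6.9
```

Contact came at about 4–5 mm below the mouth, since the rod sticks out about 59 mm. That is a shallow rocker. I'll continue in small steps.

```bash
python3 -m creep '[[0,0,0,0,0,0.001,-1],[0,0,0,0,0,0.001,-1]]' >/dev/null; python3 q.py
```

```text
[ 9.3775 -0.4376 -4.017 ] Fn 2.796677116851847 Fx 0.6551002213786649 Fy 0.5210650956804114 7.15
```

```bash
python3 -m creep '[[0,0,0,0,0,0.001,-1],[0,0,0,0,0,0.001,-1]]' >/dev/null; python3 q.py
```

```text
[ 8.8462 -0.4722 -4.97  ] Fn 0.9154894967599416 Fx 0.025629815649593102 Fy -0.12651757535525923 7.4
```

```bash
python3 -m creep '[[0,0,0,0,0,0.001,-1],[0,0,0,0,0,0.001,-1]]' >/dev/null; python3 q.py
```

```text
[ 7.5171 -0.2359 -6.0937] Fn -0.11890355537757169 Fx 0.9400613982210042 Fy 0.17007173023491454 7.65
```

```bash
python3 -m creep '[[0,0,0,0,0,0.001,-1],[0,0,0,0,0,0.001,-1]]' >/dev/null; python3 q.py
```

```text
[ 7.9857 -0.2526 -6.7128] Fn -0.9359805025276743 Fx -0.1284516024759887 Fy -0.7144706676178275 7.9
```

```bash
python3 -m creep '[[0,0,0,0,0,0.0008,-1],[0,0,0,0,0,0.0008,-1]]' >/dev/null; python3 q.py
```

```text
[ 8.4642 -0.3347 -7.1364] Fn -0.7732497508813754 Fx -0.8128279933809373 Fy -0.09929878662356019 8.15
```

```bash
python3 -m creep '[[0,0,0,0,0,0.0006,-1],[0,0,0,0,0,0.0006,-1]]' >/dev/null; python3 q.py
```

```text
[ 8.6081 -0.3719 -7.514 ] Fn -0.8363482605175556 Fx 0.1506439574551645 Fy 0.15173489906901552 8.4
```

```bash
python3 -m creep '[[0,0,0,0,0,0.0006,-1],[0,0,0,0,0,0.0006,-1]]' >/dev/null; python3 q.py
```

```text
[ 8.6844 -0.3882 -7.9366] Fn 0.6209334156800994 Fx -0.4197732263439814 Fy -0.17842652608686482 8.65
```

```bash
python3 -m creep '[[0,0,0,0,0,0.0006,-1],[0,0,0,0,0,0.0006,-1]]' >/dev/null; python3 q.py
```

```text
[ 8.7273 -0.3614 -8.2581] Fn 3.1822630342558145 Fx 0.18412985604139664 Fy 0.3674467746701778 8.9
```

The force rose to 4–5 N, dropped away, and a firm stop came about 5.5 mm after contact, so the rocker clicked. I'll withdraw and check.

```bash
python3 -m creep '[[0,0,0,0,0,-0.01,-1],[0,0,0,0,0,-0.03,-1],[0,0,0,0,0,-0.06,-1],[0,0,0,0,0,-0.09,-1],[0,0,0,0.02,0.05,-0.1,-1],[0,0,0,0.02,0.11,-0.1,-1],[0,0,0,0.02,0.11,-0.1,-1]]'
python3 - <<'E'
from h import *
s=viewer.grab_frame("scene");t=viewer.grab_frame("top")
c=lambda im,x,y,w,h:cv2.resize(im[y:y+h,x:x+w],(400,300),interpolation=cv2.INTER_CUBIC)
s0=cv2.imread("pics/scene0.png");t0=cv2.imread("pics/top0.png")
cv2.imwrite("pics/c5.png",np.vstack([np.hstack([c(s,290,175,80,60),c(t,295,190,80,60)]),np.hstack([c(s0,290,175,80,60),c(t0,295,190,80,60)])]))
H=.059; row([.4625,.3168,.2211]);print(rel())
E
```

```text
clock: 9.78
tcp_pos: [0.5025, 0.0595, 0.1994]
tool_rot: [180.0, 30.2, 176.4]
ft_force: [0.5, 0.3, -0.2]
opening: 0.0086
finger_force: 30.0
tool z [ 0.  0. -1.] turn [0.0002 0.3351 0.0015] shift [ 0.0517  0.3421 -0.0641]
[-6.5095 82.6182 66.7266]
```

View pics/c5.png

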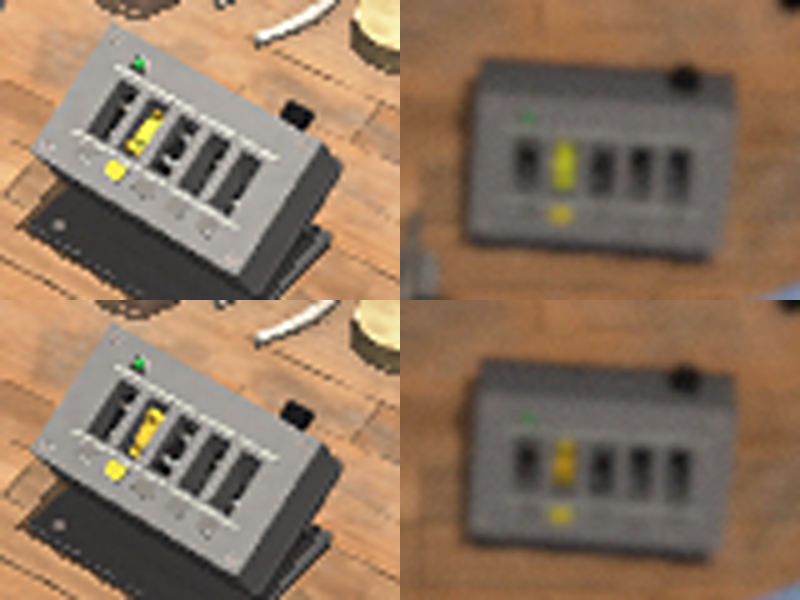

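The yellow rocker's shading and tilt have changed in both views compared with the start frames below, and the black ones look the same. Now I'll return the punch to its hole.

```bash
python3 -m creep '[[0,0,0,0.02,0.04,-0.03,-1],[0,0.1,0,0.03,0.12,-0.064,-1],[0,0.2,0,0.05,0.2,-0.064,-1],[0,0.3,0,0.0517,0.28,-0.064,-1],[0,0.335,0.0015,0.0517,0.342,-0.064,-1],[0,0.335,0.0015,0.0517,0.342,-0.064,-1],[0,0.335,0.0015,0.0517,0.342,-0.064,-1],[0,0.335,0.0015,0.0517,0.342,-0.064,-1]]'
python3 - <<'E'
from h import *
for _ in range(3):viewer.grab_frame("top")
s=viewer.grab_frame("scene")
print(pose()[0]);row([.4628,.3168,.137]);row([.4628,.3168,.0695])
p,r=pose();print("tip pred",proj("scene",p+r.apply([0,0,.059])))
cv2.imwrite("pics/c6.png",cv2.resize(s[130:220,160:280],(800,600),interpolation=cv2.INTER_CUBIC))
E
```

```text
clock: 10.88
tcp_pos: [0.4631, 0.3146, 0.2212]
tool_rot: [180.0, 0.0, 175.8]
ft_force: [0.9, 0.1, -1.3]
opening: 0.0085
finger_force: 30.0
[0.4631 0.3156 0.2215]
tool z [ 0.  0. -1.] turn [ 0.0006  0.0006 -0.0017] shift [0.0006 0.0015 0.1127]
tool z [ 0.  0. -1.] turn [ 0.0006  0.0006 -0.0017] shift [0.0006 0.0014 0.2027]
tip pred [200.8634 156.541 ]
```

View pics/c6.png

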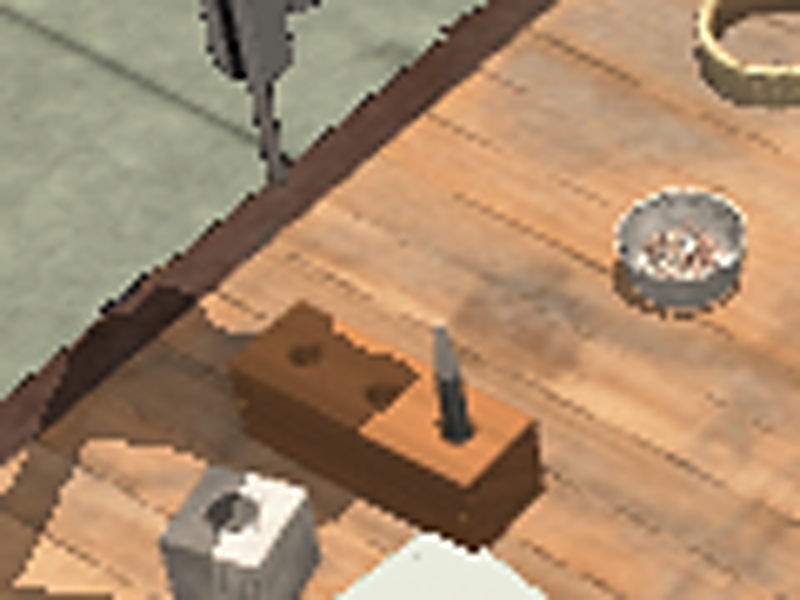

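The tip is at scene (201.6,157), within a pixel of the prediction, and the empty hole is at (205.8,183.1). I'll lower it slowly.

```bash
python3 -m creep '[[0,0,0,0.0003,0.0014,0.04,-1],[0,0,0,0.0003,0.0014,0.09,-1],[0,0,0,0.0003,0.0014,0.125,-1],[0,0,0,0.0003,0.0014,0.138,-1],[0,0,0,0.0003,0.0014,0.148,-1],[0,0,0,0.0003,0.0014,0.155,-1],[0,0,0,0.0003,0.0014,0.155,-1]]'
```

```text
clock: 11.95
tcp_pos: [0.4632, 0.318, 0.1052]
tool_rot: [179.9, 0.0, 175.9]
ft_force: [-0.2, 0.4, -1.6]
opening: 0.0085
finger_force: 30.0
```

```bash
python3 -m creep '[[0,0,0,0,-0.001,0.01,-1],[0,0,0,0,-0.001,0.02,-1],[0,0,0,0,-0.001,0.03,-1],[0,0,0,0,-0.001,0.038,-1],[0,0,0,0,-0.001,0.044,-1],[0,0,0,0,-0.001,0.046,-1],[0,0,0,0,-0.001,0.046,-1]]'
```

```text
clock: 12.82
tcp_pos: [0.4632, 0.3178, 0.0701]
tool_rot: [179.9, 0.0, 175.9]
ft_force: [-0.1, 5.8, 0.9]
opening: 0.0083
finger_force: 30.0
```

```bash
python3 -m creep '[[0,0,0,0,0.0014,0,-1],[0,0,0,0,0.0014,0,-1],[0,0,0,0,0.0014,0,0],[0,0,0,0,0.0014,0,0.2],[0,0,0,0,0.0014,0,0.2],[0,0,0,0,0.0014,0,0.2],[0,0,0,0,0.0014,-0.05,0.2],[0,0,0,0,0.0014,-0.12,0.2],[0,0,0,0,0.0014,-0.2,0.2],[0,0,0,0,0.0014,-0.2,0.2]]'
python3 - <<'E'
from h import *
s=viewer.grab_frame("scene")
cv2.imwrite("pics/c7.png",cv2.resize(s[130:235,160:300],(800,600),interpolation=cv2.INTER_CUBIC))
E
```

```text
clock: 14.08
tcp_pos: [0.4667, 0.3195, 0.2271]
tool_rot: [179.6, 0.7, 175.9]
ft_force: [0.2, 0.6, 0.6]
opening: 0.0566
finger_force: 0.0
```

View pics/c7.png

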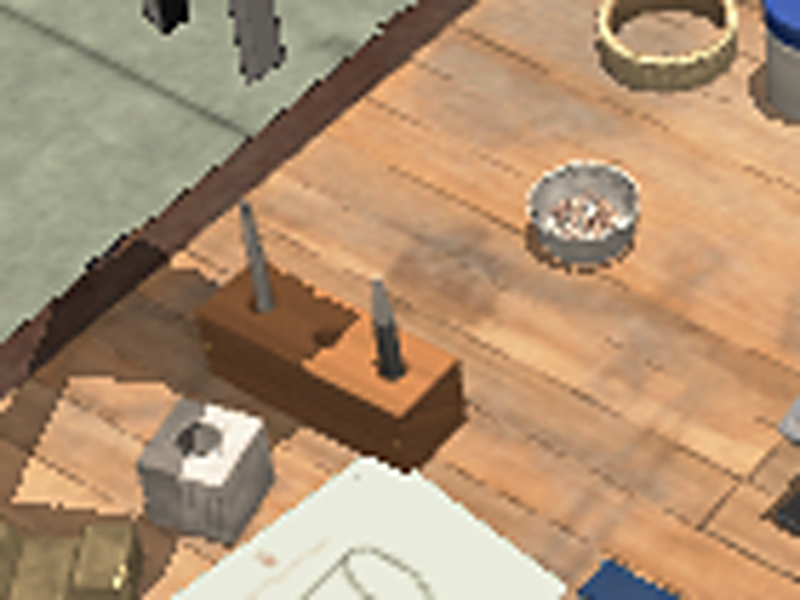

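The silver punch stands in its own hole, top end at scene (203,166) and base at (206,184), and the gripper is clear of it. Handing in.

```bash
python3 -m creep '[[0,0,0,0,0,0,0.2],[0,0,0,0,0,0,0.2]]'; python3 -c "
from bench import order;print(order.sign_off())"
```

```text
clock: 14.38
tcp_pos: [0.4616, 0.3171, 0.2179]
tool_rot: [-179.9, -0.2, 175.9]
ft_force: [-0.7, 0.2, -0.5]
opening: 0.0564
finger_force: 0.0
the job is handed in; nothing more can be done
None
```

The yellow rocker clicked over under a gentle press of about 4–5 N, the silver punch is back in its own hole and released, and the job was handed in at 14.4 s; no verdict came back.

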